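# Make up a mixed order on a wrapping pad

## Robot

A 6-joint arm with a two-finger parallel gripper is mounted at the origin on the work surface. World frame = base frame: x ahead of the robot, y to its left, z up, the work surface at z = 0. Lengths are in mm, angles in degrees, forces in N, time in s.
With the tool pointing down it reaches from about 350 to 850 mm from the base axis. Payload 8.1 kg.
Tool frame: the origin (TCP) lies between the finger pads; the fingertips stand 22 mm ahead of it and the grasp point (between the pads) lies 3 mm ahead of it; z points along the fingers, y is the line along which they close (so a half turn about z gives the same grasp; the last joint's range is limited). The gripper opens to 85 mm and grips with 20 to 120 N. Pads are 22 mm wide; open, the fingers measure 114 mm over their backs; the gripper's body (76 mm by 85 mm) begins 54 mm behind the grasp point. The pads swing forward as they close: fully open they stand 13 mm farther back than shut.
Start: joints at [-77.601, 7.471, 85.268, -0, 87.261, -4.893], TCP at [178.364, -572.88, 253.292] pointing down, gripper open.
Joint ranges: [-169.43, 169.43], [-51.17, 129.36], [1.28, 143.12], [-76.62, 256.62], [0, 156.53], [-152.29, 152.29]. Speed limits (degrees/s): [136.94, 136.94, 159.86, 180, 180, 180].

## Interface

Orientations are given as [roll, pitch, yaw] about the fixed x, y, z axes, in that order (R = Rz(yaw) Ry(pitch) Rx(roll)).
In Python, from bench import r, vision gives the robot as it stands.
- The arm moves only by the tool step_arm, never from a script. Its argument "targets" is a list that holds one entry, the list of rows, each a list of 6 numbers: the shift along the world's x, y, z in mm, then the turn, a rotation vector about the world's x, y, z in rad. In form: [[[x, y, z, rx, ry, rz], ...]]. A call has 1 to 12 rows; each row is the pose to reach, as a shift and turn from the pose commanded when the call began; what a row does not reach only later rows make up. A row lasts 1/12 s, in which the tool goes at most 41.7 mm and 7.16 degrees, less where a joint would pass 70% of its speed; a pose out of reach is approached as far as the arm can. A call with a gripper value outside its range is refused whole. "fingers" is the gripper's target within -1 to 1 (shut at 1, half-way at 0, fully open at -1), set as the call begins (left out, the last holds). The fingers move at their own pace and stop on an object; "newtons" is the grip in N (left out, the last holds). Time passes only in rows, so rows that repeat a pose let the fingers close. It gives the time, the measured TCP pose, the force, the opening and the grip force at its end, in the units of the state.
- r.sense(): the state, without advancing time (a new reading comes with each control period).
- vision.snapshot(name): name is "scene" or "top" or "wrist"; returns a dict with "img" (420x560x3 uint8, blue, green, red), "mtx" (3x3 intrinsics, pixels), "eye" and "attitude" of the camera in the world. Camera axes: x right, y up, looking along -z (the intrinsics and any distortion apply to the point x, -y, -z); pixel columns grow to the right and rows downward; lengths in mm; the calibration is good to about 2 mm. A picture is of the moment at which its call begins. There is no depth.
- r.hand_in(): hands the job in; it is judged then, once.
The state is a dict: "time": time; "joint_pos": joint angles; "qd": joint speeds; "joint_efforts": joint torques, N m; "tool_pos": TCP position; "tcp_rot": TCP orientation; "ft_force": force on the tool from outside, world axes, zero at the start; "wrist_torque": the same for the moment, N m; "finger_gap": finger opening in mm; "grip_force": force on a finger pad.
Only numpy, scipy, OpenCV 4.12 (cv2) and the standard library are available. Lean on these libraries where they do the work, as an engineer would, in place of code of your own. Each camera call takes 0.05 s, during which the arm holds its last target. There are 200 camera calls.

## Task

Make up this order on the cardboard pad, front meaning the robot's side: stand the tall jar on the pad midway between the tall parcel and the wide parcel, and lay the long carton on the pad squarely in front of the jar, parallel to the row that the parcels and jar make, with a gap of about 5 cm between carton and jar. Set the small carton right way up on the middle of the long carton, lying the same way as it, and set the flat tin right way up on the middle of the wide parcel. Leave the two parcels, the short jar and the tape roll standing where they are, and let go of everything.

Things in the scene. Friction and masses are not known exactly. Their poses are not given: they have to be found in the camera images.
- pad: flat brown cardboard sheet fixed to the white table, 300 (x) by 330 (y) by 5 mm thick; origin at the centre of its underside, on the table. Its y axis runs through the centres of both parcels; its -x axis points to the front, the robot's side (turned at most about 9 degrees from the world's axes). The two parcels stand on it 120 mm either side of its centre, in line along y, either one on the left. It lies left or right of the robot's centre line
- tall_parcel: taped brown carton, 60 by 60 mm, 110 mm tall, 0.8 kg, loose, standing on the pad, square with it; origin at the centre of its underside. To be left alone
- wide_parcel: low taped brown carton, 100 (x) by 90 (y) mm, 55 mm tall, 0.9 kg, loose, standing on the pad, square with it; origin at the centre of its underside. The flat tin goes on its flat top
- tall_jar: amber glass jar with steel screw lid and white paper band, 56 mm across, 95 mm tall, 0.25 kg; origin at the centre of its underside, z up its axis. Starts upright on the dark rubber mat (4 mm thick, 280 by 330 mm, on the other side of the robot's centre line from the pad)
- long_carton: long taped brown carton, 130 (x) by 50 (y) by 45 mm tall, 0.18 kg; origin at the centre of its underside. Starts on the mat, its length within about 25 degrees of the world's x axis
- small_carton: small taped brown carton, 62 (x) by 42 (y) by 36 mm tall, 0.08 kg; origin at the centre of its underside. Starts on the mat, its length within about 25 degrees of the world's x axis
- flat_tin: flat round steel tin, 62 mm across, 38 mm tall, 0.15 kg; origin at the centre of its underside, z up its axis. Starts on the mat, lid up
- short_jar: amber glass jar like the tall one, 56 mm across but only 52 mm tall; on the mat, not part of the order, to be left alone; origin at the centre of its underside
- tape_roll: roll of brown tape lying flat on the mat, 72 mm across with a 50 mm hole, 48 mm tall; not part of the order, to be left alone; origin at the centre of its underside
Mind the look-alikes: they are no part of the job. What is shaped like the flat_tin but turquoise is not meant. What is shaped like the small_carton but purple is not meant.

How it is judged (in metres and radians):
At the end, for the whole second after the job is handed in: Jar upright within 15 mm of midway; long carton in front, gap 35-65 mm, jar within 20 mm of its middle, 0.2 rad of parallel; small carton on it (15 mm, 0.25 rad); tin on wide parcel (15 mm); parcels, short jar, tape roll within 20 mm of their starts; all upright, released, at rest (horizontal distance between tall_jar and pad below 0.015 m and z of tall_jar in the frame of pad between 0.001 and 0.01 m and x of tall_jar in the frame of long_carton between -0.02 and 0.02 m and x of long_carton in the frame of pad below -0.05 m and horizontal distance between long_carton and tall_jar between 0.088 and 0.118 m and z of long_carton in the frame of pad between 0.001 and 0.01 m and angle between the x axis of long_carton and the y axis of pad, either way round below 0.2 rad and horizontal distance between small_carton and long_carton below 0.015 m and z of small_carton in the frame of long_carton between 0.04 and 0.051 m and angle between the x axis of small_carton and the x axis of long_carton, either way round below 0.25 rad and horizontal distance between flat_tin and wide_parcel below 0.015 m and z of flat_tin in the frame of wide_parcel between 0.05 and 0.061 m and angle between each of tall_jar, long_carton, small_carton, flat_tin, tall_parcel, wide_parcel, short_jar, tape_roll's own z axis and vertical below 0.1 rad and linear speed of each of tall_jar, long_carton, small_carton, flat_tin below 0.02 m/s and angular speed of each of tall_jar, long_carton, small_carton, flat_tin below 0.2 rad/s and distance of each of tall_parcel, wide_parcel, short_jar, tape_roll from where it was at the start of the episode below 0.02 m); the robot touches nothing.
It fails at once if tall parcel knocked over or shifted by more than 30 mm (distance of tall_parcel from where it was at the start of the episode above 0.03 m or angle between tall_parcel's own z axis and vertical above 0.5 rad).
It fails at once if wide parcel knocked over or shifted by more than 30 mm (distance of wide_parcel from where it was at the start of the episode above 0.03 m or angle between wide_parcel's own z axis and vertical above 0.5 rad).
It fails at once if short jar knocked over or shifted by more than 30 mm (distance of short_jar from where it was at the start of the episode above 0.03 m or angle between short_jar's own z axis and vertical above 0.5 rad).
It fails at once if tape roll knocked over or shifted by more than 30 mm (distance of tape_roll from where it was at the start of the episode above 0.03 m or angle between tape_roll's own z axis and vertical above 0.5 rad).
It also fails if it takes over 115 s, if anything falls off the work surface, if the arm or the gripper's body presses on something with over 40 N, if the wrist force passes 120 N, or if a joint passes its speed limit or range.

## Working session

There is one attempt and no reset: what is moved stays moved. The work goes in short steps, Python scripts to look and compute and a tool call to move; the robot and the scene stay as the last step left them, time stands still between calls to the robot, and variables do not carry over. Pictures are saved under pics/ and viewed, at most 14 in all, crops included, and the job is handed in when it is done.

Besides the shell and the picture viewer there is one more tool, called as name([rows], argument=value, ...), one row to a line, values as JSON. step_arm: Moves the arm, as the interface text tells. Its arguments: {"type":"object","properties":{"targets":{"type":"array"},"fingers":{"type":"number"},"newtons":{"type":"number"}},"required":["targets"]}

```bash
mkdir -p pics
python3 - <<'E'
from bench import r, vision
import cv2, pickle
for n in ("top","scene"):
    s=vision.snapshot(n); cv2.imwrite(f"pics/{n}0.png",s["img"]); pickle.dump(s,open(f"{n}0.pkl","wb"))
    print(n,{k:v for k,v in s.items() if k!="img"})
print(r.sense())
E
```

```text
top {'mtx': array([[487.18253543,   0.        , 273.56560658],
       [  0.        , 487.18253543, 213.02282646],
       [  0.        ,   0.        ,   1.        ]]), 'eye': array([ 347.30126393,   55.76525069, 1138.12158154]), 'attitude': array([  2.80265856,   0.84485221, -90.52529661])}
scene {'mtx': array([[475.67006135,   0.        , 278.39405469],
       [  0.        , 475.67006135, 202.44456661],
       [  0.        ,   0.        ,   1.        ]]), 'eye': array([ 791.91041691, -424.30249457,  980.86095594]), 'attitude': array([31.99057471, -0.63318341, 38.79764715])}
{'time': 0.1, 'joint_pos': array([-7.76003020e+01,  7.51113962e+00,  8.53221210e+01, -7.75846824e-04,
        8.72620674e+01, -4.89429710e+00]), 'qd': array([-0.11168412, -0.02449343, -0.15843765, -0.0194659 ,  0.06563499,
       -0.03177748]), 'joint_efforts': array([ 1.87694277e-03, -5.70950961e+01, -5.01944768e+01, -2.38130033e-04,
        8.17251974e-03,  4.15429270e-05]), 'tool_pos': array([ 178.27165826, -572.42920239,  252.35437108]), 'tcp_rot': array([-1.79904953e+02, -7.36109692e-03,  1.72940267e+01]), 'ft_force': array([ 0.4890472 , -1.3555074 , -0.54048536]), 'wrist_torque': array([-0.0255122 ,  0.02724533,  0.05399875]), 'grip_force': 0.0, 'finger_gap': 85.59242682463096}
```

View pics/top0.png

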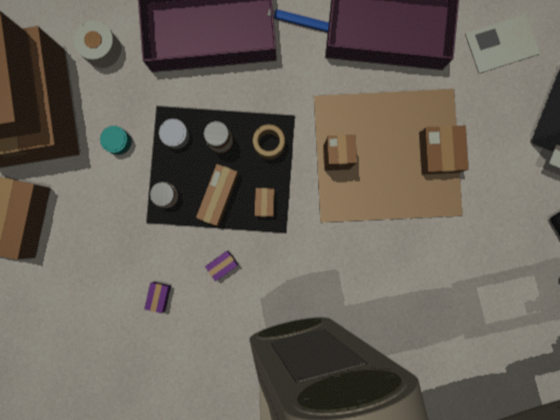

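View pics/scene0.png

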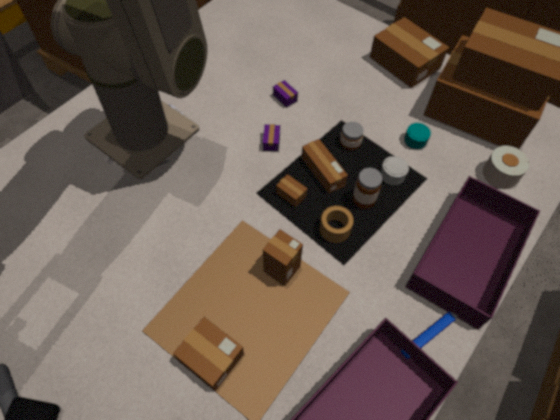

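The top view shows the mat at about (220,170), with two light lids at (173,132) and (163,195), the tall jar at (217,136), the roll at (268,142) and the long carton at (217,196). The small carton is at (264,202) and the pad at (390,155). The scene view shows the short jar (amber) nearest the robot and the flat tin beyond it. I'll enlarge both areas.

Run:
```python
import cv2,pickle
im=pickle.load(open("top0.pkl","rb"))["img"]
def crop(x,y,w,h,k,n):
    c=cv2.resize(im[y:y+h,x:x+w],None,fx=k,fy=k,interpolation=cv2.INTER_CUBIC)
    c=cv2.convertScaleAbs(c,alpha=1.3,beta=15)
    for i in range(0,w,10):
        cv2.line(c,(i*k,0),(i*k,6 if (x+i)%50 else 14),(255,255,255),1)
        if (x+i)%20==0: cv2.putText(c,str(x+i),(i*k,24),0,.35,(0,255,255))
    for i in range(0,h,10):
        cv2.line(c,(0,i*k),(6,i*k),(255,255,255),1)
        if (y+i)%20==0: cv2.putText(c,str(y+i),(8,i*k+4),0,.35,(0,255,255))
    cv2.imwrite(n,c)
crop(140,100,160,140,4,"pics/mat.png"); 
crop(310,80,160,150,4,"pics/pad.png")
```

```text
(no output)
```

View pics/mat.png

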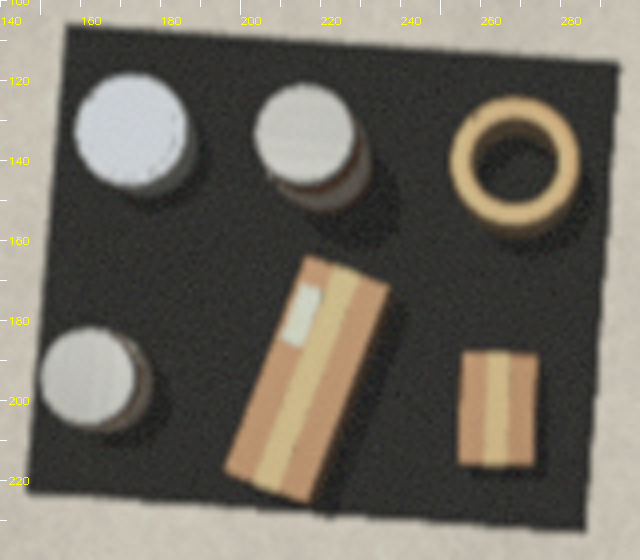

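View pics/pad.png

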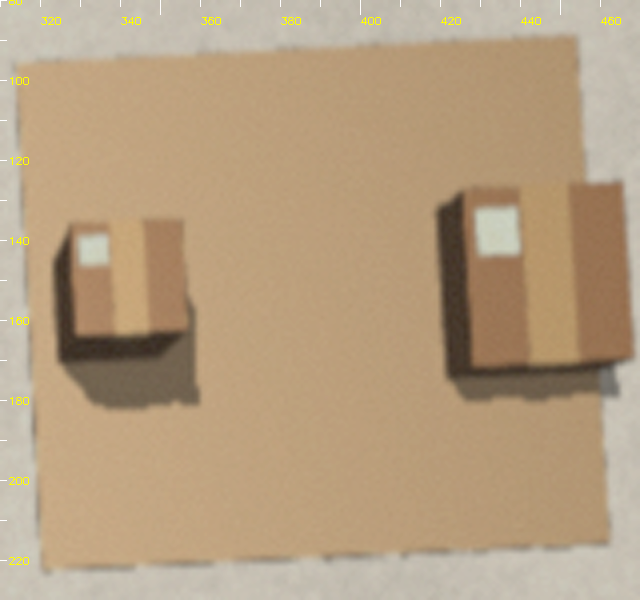

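The crops show every edge clearly. I'll convert my pixel readings to world poses.

```bash
cat > h.py <<'E'
import numpy as np, pickle
from scipy.spatial.transform import Rotation as R
def ray(s,uv,z):
    K=s["mtx"]; d=np.linalg.inv(K)@[uv[0],uv[1],1]; d=np.array([d[0],-d[1],-d[2]])
    d=R.from_euler("xyz",s["attitude"],degrees=True).apply(d); e=s["eye"]
    return (e+d*(z-e[2])/d[2])[:2]
def crop(s,pts,x,y,k,z): return np.array([ray(s,((p[0]+.5)/k-.5+x,(p[1]+.5)/k-.5+y),z) for p in pts])
E
python3 - <<'E'
from h import *
np.set_printoptions(precision=1,suppress=True)
s=pickle.load(open("top0.pkl","rb"))
def one(n,pts,x,y,z):
    w=crop(s,pts,x,y,4,z); print(n,w.mean(0)); 
    if len(w)==4:
        e=np.roll(w,-1,0)-w; print("   len",np.linalg.norm(e,axis=1),"ang",np.degrees(np.arctan2(e[:,1],e[:,0]))%180)
M=(140,100);P=(310,80)
one("tin",[(131,130)],*M,42);one("short",[(87,377)],*M,56);one("jar",[(305,133)],*M,99);one("roll",[(514,161)],*M,52)
one("long",[(307,256),(390,287),(308,502),(224,469)],*M,49)
one("small",[(464,351),(538,354),(533,466),(458,464)],*M,40)
one("pad",[(15,64),(577,37),(610,544),(45,571)],*P,5)
one("tall",[(72,224),(183,220),(188,331),(75,335)],*P,115)
one("wide",[(464,188),(622,183),(633,358),(471,366)],*P,60)
E
```

```text
tin [587.9 300.3]
short [445.8 321.7]
jar [572.6 193.5]
roll [565.5  82. ]
long [444.4 199.3]
   len [ 50.1 129.2  50.8 128.6] ang [ 68.8 158.8  68.1 158.5]
small [426.8  92.4]
   len [41.9 63.5 42.4 64.1] ang [ 87.1 176.9  87.9 176.5]
pad [ 535.4 -195. ]
   len [329.5 297.9 327.  298.9] ang [92.   2.1 92.2  2.6]
tall [531.5 -75.4]
   len [58.6 59.1 59.5 59.1] ang [91.4  1.6 91.4  0.7]
wide [ 540.8 -313.8]
   len [87.5 97.9 89.4 99.6] ang [91.1  1.9 92.2  0.8]
```

The tall jar goes first, with the tool at yaw 0. I'll travel to it in two halves.

step_arm([
  [[197,383,0,0,0,-0.15],[197,383,0,0,0,-0.15],[197,383,0,0,0,-0.15],[197,383,0,0,0,-0.15],[197,383,0,0,0,-0.15],[197,383,0,0,0,-0.15],[197,383,0,0,0,-0.15],[197,383,0,0,0,-0.15],[197,383,0,0,0,-0.15],[197,383,0,0,0,-0.15],[197,383,0,0,0,-0.15],[197,383,0,0,0,-0.15]],
], fingers=-1, newtons=40)

```text
time: 1.1
tool_pos: [376.4, -186.8, 253.0]
tcp_rot: [-179.9, -0.0, 9.0]
ft_force: [-0.3, -0.2, 0.4]
finger_gap: 85.7
grip_force: 0.0
```

step_arm([
  [[197,383,-80,0,0,-0.15],[197,383,-80,0,0,-0.15],[197,383,-80,0,0,-0.15],[197,383,-80,0,0,-0.15],[197,383,-80,0,0,-0.15],[197,383,-80,0,0,-0.15],[197,383,-80,0,0,-0.15],[197,383,-80,0,0,-0.15],[197,383,-80,0,0,-0.15],[197,383,-80,0,0,-0.15],[197,383,-80,0,0,-0.15],[197,383,-80,0,0,-0.15]],
])

```text
time: 2.1
tool_pos: [572.9, 196.4, 170.5]
tcp_rot: [-180.0, 0.2, 0.3]
ft_force: [-0.5, -0.6, -0.6]
finger_gap: 85.2
grip_force: 0.0
```

Run:
```python
from bench import r, vision
import cv2, pickle
s=vision.snapshot("wrist"); cv2.imwrite("pics/w1.png",s["img"]); pickle.dump(s,open("w1.pkl","wb"))
q=r.sense(); print(q["time"],q["tool_pos"],q["tcp_rot"],s["eye"],s["attitude"])
```

```text
2.15 [572.36086121 194.22683511 171.1065262 ] [1.79956221e+02 1.69176831e-01 2.45814193e-01] [641.93105448 197.17031085 292.56846086] [-1.61143776e+01  3.67157598e-02 -8.97382369e+01]
```

View pics/w1.png

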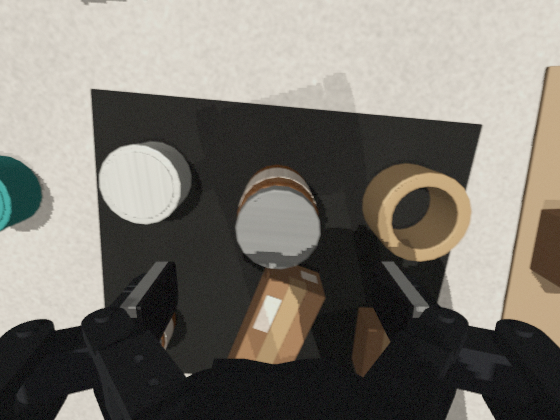

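The jar lid is at about (278,228), midway between the fingers; the tin's lid is at (140,183) and the roll's top at (416,213).

Run:
```python
from h import *
s=pickle.load(open("w1.pkl","rb"))
print(ray(s,(278,228),99),ray(s,(140,183),42),ray(s,(416,213),52))
```

```text
[573.17105355 194.70418165] [589.44668874 301.48370433] [569.14259482  88.5861653 ]
```

step_arm([
  [[0,0,-30,0,0,0],[0,0,-60,0,0,0],[0,0,-85,0,0,0],[0,0,-100,0,0,0],[0,0,-104,0,0,0],[0,0,-104,0,0,0],[0,0,-104,0,0,0]],
])

```text
time: 2.73
tool_pos: [573.1, 192.2, 70.4]
tcp_rot: [-180.0, -0.1, 0.0]
ft_force: [0.7, -0.5, 1.4]
finger_gap: 85.2
grip_force: 0.0
```

step_arm([
  [[0,0,0,0,0,0],[0,0,0,0,0,0],[0,0,0,0,0,0],[0,0,0,0,0,0],[0,0,0,0,0,0],[0,0,0,0,0,0],[0,0,0,0,0,0],[0,0,0,0,0,0],[0,0,0,0,0,0]],
], fingers=1, newtons=40)

```text
time: 3.48
tool_pos: [573.7, 193.6, 71.5]
tcp_rot: [-180.0, -0.2, 0.1]
ft_force: [-0.3, 0.3, 5.4]
finger_gap: 55.0
grip_force: 41.6
```

step_arm([
  [[0,0,8,0,0,0],[0,0,25,0,0,0],[0,0,50,0,0,0],[0,0,80,0,0,0],[0,0,110,0,0,0],[0,-5,135,0,0,0],[-1,-15,148,0,0,0],[-3,-35,150,0,0,0],[-6,-65,150,0,0,0],[-9,-100,150,0,0,0],[-13,-135,150,0,0,0],[-16,-170,150,0,0,0]],
])

```text
time: 4.48
tool_pos: [555.2, 21.3, 218.7]
tcp_rot: [180.0, 0.1, 0.1]
ft_force: [0.7, -0.3, -3.1]
finger_gap: 54.6
grip_force: 43.0
```

step_arm([
  [[-3,-35,0,0,0,0],[-6,-70,0,0,0,0],[-9,-105,0,0,0,0],[-13,-140,0,0,0,0],[-16,-170,0,0,0,0],[-18,-192,0,0,0,0],[-19,-207,0,0,0,0],[-20,-215,0,0,0,0],[-20.6,-218,0,0,0,0],[-20.6,-218,0,0,0,0],[-20.6,-218,0,0,0,0],[-20.6,-218,0,0,0,0]],
])

```text
time: 5.48
tool_pos: [535.9, -193.8, 219.2]
tcp_rot: [-180.0, 0.0, 0.2]
ft_force: [-0.5, 0.5, -2.6]
finger_gap: 55.3
grip_force: 43.0
```

step_arm([
  [[0,0,-10,0,0,0],[0,0,-35,0,0,0],[0,0,-65,0,0,0],[0,0,-95,0,0,0],[0,0,-120,0,0,0],[0,0,-136,0,0,0],[0,0,-143,0,0,0],[0,0,-146,0,0,0],[0,0,-148,0,0,0],[0,0,-148,0,0,0],[0,0,-148,0,0,0]],
])

```text
time: 6.4
tool_pos: [536.6, -194.2, 72.3]
tcp_rot: [-180.0, -0.1, 0.2]
ft_force: [0.0, 3.0, 3.3]
finger_gap: 54.9
grip_force: 43.3
```

Run:
```python
from bench import r
q=r.sense(); print(q["tool_pos"],q["ft_force"])
```

```text
[ 536.61048207 -194.2314       72.30171327] [0.02290386 2.95046358 3.27531266]
```

step_arm([
  [[0,0,0,0,0,0],[0,0,0,0,0,0],[0,0,0,0,0,0],[0,0,0,0,0,0],[0,0,0,0,0,0],[0,0,0,0,0,0],[0,0,0,0,0,0],[0,0,0,0,0,0]],
], fingers=-1)

```text
time: 7.07
tool_pos: [535.7, -194.9, 71.3]
tcp_rot: [-180.0, 0.0, 0.1]
ft_force: [-0.5, 0.0, -0.2]
finger_gap: 85.5
grip_force: 0.0
```

step_arm([
  [[0,0,10,0,0,0],[0,0,40,0,0,0],[0,0,80,0,0,0],[0,0,120,0,0,0],[0,0,150,0,0,0],[-10,40,150,0,0,0.125],[-20,80,150,0,0,0.25],[-30,120,150,0,0,0.375],[-40,160,150,0,0,0.5],[-45,200,150,0,0,0.625],[-45,240,150,0,0,0.75],[-46,240,150,0,0,0.87]],
])

```text
time: 8.07
tool_pos: [489.1, 51.4, 222.5]
tcp_rot: [-180.0, -0.2, 50.6]
ft_force: [1.1, 0.4, 0.1]
finger_gap: 85.6
grip_force: 0.0
```

step_arm([
  [[-10,35,0,0,0,0.12],[-20,70,0,0,0,0.24],[-30,105,0,0,0,0.36],[-40,135,0,0,0,0.48],[-45.4,154.2,0,0,0,0.6],[-45.4,154.2,0,0,0,0.72],[-45.4,154.2,0,0,0,0.84],[-45.4,154.2,0,0,0,0.96],[-45.4,154.2,0,0,0,1.08],[-45.4,154.2,0,0,0,1.2],[-45.4,154.2,0,0,0,1.32],[-45.4,154.2,0,0,0,1.44]],
])

```text
time: 9.07
tool_pos: [444.4, 199.4, 222.2]
tcp_rot: [180.0, 0.0, 132.8]
ft_force: [-0.4, 0.4, 0.4]
finger_gap: 85.5
grip_force: 0.0
```

step_arm([
  [[0,0,-20,0,0,0.12],[0,0,-40,0,0,0.24],[0,0,-60,0,0,0.36],[0,0,-80,0,0,0.458],[0,0,-80,0,0,0.458],[0,0,-80,0,0,0.458],[0,0,-80,0,0,0.458]],
])

```text
time: 9.65
tool_pos: [445.1, 199.5, 142.9]
tcp_rot: [179.9, 0.1, 158.5]
ft_force: [0.3, 0.5, 0.4]
finger_gap: 85.3
grip_force: 0.0
```

Run:
```python
from bench import r, vision
import cv2, pickle
s=vision.snapshot("top"); pickle.dump(s,open("top1.pkl","wb"))
q=r.sense(); print(q["time"],q["tool_pos"],q["tcp_rot"])
c=cv2.resize(s["img"][80:230,310:470],None,fx=4,fy=4,interpolation=cv2.INTER_CUBIC);cv2.imwrite("pics/pad1.png",cv2.convertScaleAbs(c,alpha=1.3,beta=15))
```

```text
9.7 [445.42614487 199.66732361 143.30945306] [1.79902487e+02 1.17764153e-01 1.58533971e+02]
```

View pics/pad1.png

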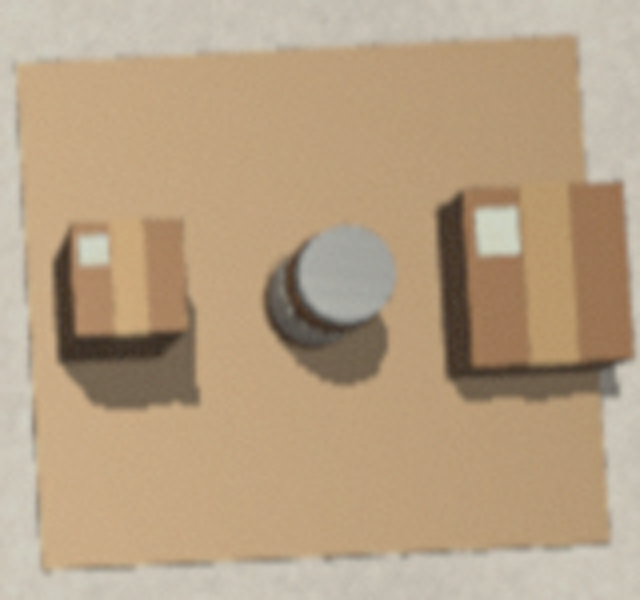

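The jar stands with its lid at crop pixel (346,274), and both parcels look unmoved. Next I'll descend on the long carton.

Run:
```python
from h import *
s=pickle.load(open("top1.pkl","rb")); print(crop(s,[(346,274)],310,80,4,100))
```

```text
[[ 534.69175243 -192.91819422]]
```

step_arm([
  [[0,0,-30,0,0,0],[0,0,-60,0,0,0],[0,0,-85,0,0,0],[0,0,-102,0,0,0],[0,0,-109,0,0,0],[0,0,-110,0,0,0],[0,0,-110,0,0,0]],
])

```text
time: 10.28
tool_pos: [445.3, 199.6, 32.5]
tcp_rot: [179.9, 0.1, 158.7]
ft_force: [0.2, 0.3, -0.2]
finger_gap: 85.2
grip_force: 0.0
```

step_arm([
  [[0,0,0,0,0,0],[0,0,0,0,0,0],[0,0,0,0,0,0],[0,0,0,0,0,0],[0,0,0,0,0,0],[0,0,0,0,0,0],[0,0,0,0,0,0],[0,0,0,0,0,0],[0,0,0,0,0,0]],
], fingers=1, newtons=40)

```text
time: 11.03
tool_pos: [445.7, 199.8, 32.9]
tcp_rot: [179.9, 0.1, 158.7]
ft_force: [-0.6, 1.1, 5.4]
finger_gap: 49.3
grip_force: 42.4
```

step_arm([
  [[0,0,8,0,0,0],[0,0,25,0,0,0],[0,0,50,0,0,0],[0,0,80,0,0,0],[0,-5,110,0,0,-0.05],[0,-15,130,0,0,-0.13],[-1,-35,137,0,0,-0.23],[-2,-65,140,0,0,-0.34],[-3,-100,140,0,0,-0.45],[-4,-135,140,0,0,-0.56],[-5,-170,140,0,0,-0.67],[-6,-205,140,0,0,-0.78]],
])

```text
time: 12.03
tool_pos: [437.8, -7.1, 171.9]
tcp_rot: [180.0, 0.0, 113.7]
ft_force: [0.3, 0.6, -1.9]
finger_gap: 49.4
grip_force: 42.2
```

step_arm([
  [[-1,-35,0,0,0,-0.1],[-2,-70,0,0,0,-0.2],[-3,-105,0,0,0,-0.28],[-4,-135,0,0,0,-0.33],[-5,-160,0,0,0,-0.36],[-5.5,-178,0,0,0,-0.379],[-5.5,-188,0,0,0,-0.379],[-5.5,-192.5,0,0,0,-0.379],[-5.5,-192.5,0,0,0,-0.379],[-5.5,-192.5,0,0,0,-0.379],[-5.5,-192.5,0,0,0,-0.379]],
])

```text
time: 12.95
tool_pos: [432.9, -197.0, 171.2]
tcp_rot: [-180.0, -0.0, 92.4]
ft_force: [0.4, -0.5, -2.9]
finger_gap: 49.5
grip_force: 42.2
```

step_arm([
  [[0,0,-10,0,0,0],[0,0,-35,0,0,0],[0,0,-65,0,0,0],[0,0,-95,0,0,0],[0,0,-118,0,0,0],[0,0,-130,0,0,0],[0,0,-135,0,0,0],[0,0,-137,0,0,0],[0,0,-138,0,0,0],[0,0,-138.5,0,0,0],[0,0,-138.5,0,0,0]],
])

```text
time: 13.87
tool_pos: [432.3, -196.9, 33.8]
tcp_rot: [-179.9, -0.1, 92.4]
ft_force: [-7.6, 5.3, 11.9]
finger_gap: 49.4
grip_force: 43.9
```

step_arm([
  [[0,0,0,0,0,0],[0,0,0,0,0,0],[0,0,0,0,0,0],[0,0,0,0,0,0],[0,0,0,0,0,0],[0,0,0,0,0,0],[0,0,0,0,0,0],[0,0,0,0,0,0]],
], fingers=-1)

```text
time: 14.53
tool_pos: [432.8, -198.2, 32.7]
tcp_rot: [-180.0, -0.0, 92.3]
ft_force: [0.6, 0.2, 0.5]
finger_gap: 85.3
grip_force: 0.0
```

step_arm([
  [[0,0,10,0,0,0],[0,0,40,0,0,0],[0,0,80,0,0,0],[0,0,120,0,0,0],[0,30,140,0,0,0.12],[0,70,140,0,0,0.24],[0,110,140,0,0,0.36],[-2,150,140,0,0,0.48],[-4,190,140,0,0,0.6],[-6,230,140,0,0,0.72],[-6,265,140,0,0,0.84],[-6,290.6,140,0,0,0.96]],
])

```text
time: 15.53
tool_pos: [426.4, 95.2, 173.8]
tcp_rot: [179.9, 0.0, 147.7]
ft_force: [0.9, -0.1, 0.3]
finger_gap: 85.3
grip_force: 0.0
```

step_arm([
  [[0,0,-10,0,0,0.12],[0,0,-20,0,0,0.24],[0,0,-35,0,0,0.36],[0,0,-50,0,0,0.48],[0,0,-65,0,0,0.515],[0,0,-65,0,0,0.515],[0,0,-65,0,0,0.515]],
])

```text
time: 16.12
tool_pos: [426.3, 92.3, 107.8]
tcp_rot: [-180.0, -0.1, 176.7]
ft_force: [-0.1, -0.2, 0.5]
finger_gap: 85.4
grip_force: 0.0
```

Run:
```python
from bench import r, vision
import cv2, pickle
s=vision.snapshot("top"); pickle.dump(s,open("top2.pkl","wb"))
q=r.sense(); print(q["time"],q["tool_pos"],q["tcp_rot"])
c=cv2.resize(s["img"][90:240,310:470],None,fx=4,fy=4,interpolation=cv2.INTER_CUBIC);cv2.imwrite("pics/pad2.png",cv2.convertScaleAbs(c,alpha=1.3,beta=15))
```

```text
16.1667 [427.04558717  92.41453366 108.67530821] [1.79996223e+02 1.50405747e-02 1.76689232e+02]
```

View pics/pad2.png

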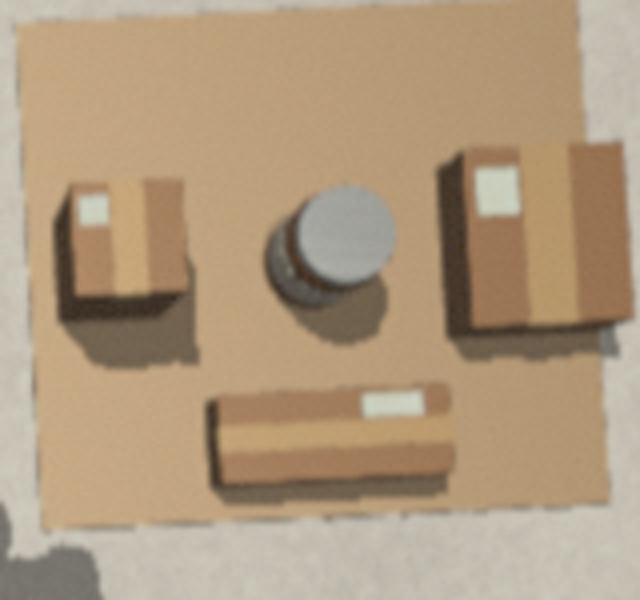

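The long carton lies in front of the jar with crop corners (216,398), (450,383), (455,472) and (220,488). Next I'll pick the small carton.

Run:
```python
from h import *
s=pickle.load(open("top2.pkl","rb")); w=crop(s,[(216,398),(450,383),(455,472),(220,488)],310,90,4,50)
e=np.roll(w,-1,0)-w;print(w.mean(0),np.linalg.norm(e,axis=1),np.degrees(np.arctan2(e[:,1],e[:,0]))%180)
print(crop(s,[(346,234)],310,90,4,100))
```

```text
[ 430.68662872 -196.45044868] [130.59732611  49.80444561 130.89927544  50.40266037] [93.08052821  1.81472837 93.33917053  1.48792034]
[[ 534.69175243 -192.91819422]]
```

step_arm([
  [[0,0,-30,0,0,0],[0,0,-55,0,0,0],[0,0,-70,0,0,0],[0,0,-77,0,0,0],[0,0,-78,0,0,0],[0,0,-78,0,0,0]],
])

```text
time: 16.67
tool_pos: [427.6, 92.5, 30.8]
tcp_rot: [180.0, 0.1, 176.8]
ft_force: [0.1, 1.3, -0.7]
finger_gap: 85.6
grip_force: 0.0
```

step_arm([
  [[0,0,0,0,0,0],[0,0,0,0,0,0],[0,0,0,0,0,0],[0,0,0,0,0,0],[0,0,0,0,0,0],[0,0,0,0,0,0],[0,0,0,0,0,0],[0,0,0,0,0,0],[0,0,0,0,0,0],[0,0,0,0,0,0]],
], fingers=1, newtons=30)

```text
time: 17.5
tool_pos: [427.8, 92.6, 30.8]
tcp_rot: [180.0, 0.1, 176.8]
ft_force: [-1.4, 1.3, 6.9]
finger_gap: 41.1
grip_force: 31.5
```

step_arm([
  [[0,0,8,0,0,0],[0,0,25,0,0,0],[0,0,50,0,0,-0.04],[0,0,80,0,0,-0.12],[0,-5,110,0,0,-0.22],[1,-15,130,0,0,-0.33],[1,-35,137,0,0,-0.44],[2,-60,140,0,0,-0.55],[3,-90,140,0,0,-0.66],[3,-120,140,0,0,-0.77],[3,-150,140,0,0,-0.88],[3,-180,140,0,0,-0.99]],
])

```text
time: 18.5
tool_pos: [429.5, -88.9, 170.5]
tcp_rot: [180.0, 0.0, 119.8]
ft_force: [0.6, -0.3, 0.2]
finger_gap: 41.2
grip_force: 30.7
```

step_arm([
  [[0.5,-30,0,0,0,-0.11],[1,-55,0,0,0,-0.22],[1.3,-78,0,0,0,-0.32],[1.6,-95,0,0,0,-0.4],[1.6,-106,0,0,0,-0.45],[1.6,-109.5,0,0,0,-0.48],[1.6,-109.5,0,0,0,-0.48],[1.6,-109.5,0,0,0,-0.48],[1.6,-109.5,0,0,0,-0.48],[1.6,-109.5,0,0,0,-0.48]],
])

```text
time: 19.33
tool_pos: [431.5, -196.2, 169.8]
tcp_rot: [-180.0, -0.0, 92.7]
ft_force: [-0.5, 0.5, -1.4]
finger_gap: 41.8
grip_force: 30.7
```

step_arm([
  [[0,0,-10,0,0,0],[0,0,-30,0,0,0],[0,0,-55,0,0,0],[0,0,-75,0,0,0],[0,0,-86,0,0,0],[0,0,-90,0,0,0],[0,0,-92,0,0,0],[0,0,-93,0,0,0],[0,0,-93.5,0,0,0],[0,0,-93.5,0,0,0]],
])

```text
time: 20.17
tool_pos: [432.2, -197.5, 77.3]
tcp_rot: [179.9, 0.1, 92.6]
ft_force: [-0.1, -0.0, -0.1]
finger_gap: 41.5
grip_force: 30.7
```

step_arm([
  [[0,0,-0.7,0,0,0],[0,0,-1.2,0,0,0],[0,0,-1.2,0,0,0]],
])

```text
time: 20.42
tool_pos: [432.3, -197.6, 76.8]
tcp_rot: [179.9, 0.1, 92.6]
ft_force: [-3.5, 2.0, 9.0]
finger_gap: 41.6
grip_force: 32.0
```

step_arm([
  [[0,0,0,0,0,0],[0,0,0,0,0,0],[0,0,0,0,0,0],[0,0,0,0,0,0],[0,0,0,0,0,0],[0,0,0,0,0,0],[0,0,0,0,0,0],[0,0,0,0,0,0]],
], fingers=-1)

```text
time: 21.08
tool_pos: [431.4, -197.1, 75.0]
tcp_rot: [-180.0, -0.0, 92.6]
ft_force: [-0.1, -0.2, -0.4]
finger_gap: 85.1
grip_force: 0.0
```

step_arm([
  [[0,0,10,0,0,0],[0,0,40,0,0,0],[0,0,80,0,0,0],[2,8,115,0,0,0],[10,32,130,0,0,0],[20,64,130,0,0,0],[32,102,130,0,0,0],[44,140,130,0,0,0],[56,178,130,0,0,0],[68,216,130,0,0,0],[80,254,130,0,0,0],[92,292,130,0,0,0]],
])

```text
time: 22.08
tool_pos: [523.8, 97.0, 206.2]
tcp_rot: [179.9, -0.0, 92.6]
ft_force: [0.8, -1.1, 0.4]
finger_gap: 85.7
grip_force: 0.0
```

step_arm([
  [[12,38,0,0,0,0],[24,76,0,0,0,0],[36,114,0,0,0,0],[48,152,-10,0,0,0],[58,185,-20,0,0,0],[65,205.8,-40,0,0,0],[65,205.8,-60,0,0,0],[65,205.8,-60,0,0,0],[65,205.8,-60,0,0,0]],
])

```text
time: 22.83
tool_pos: [587.3, 300.3, 143.9]
tcp_rot: [-179.8, 0.1, 92.6]
ft_force: [-0.6, -1.0, 0.6]
finger_gap: 85.3
grip_force: 0.0
```

Run:
```python
from bench import r, vision
import cv2, pickle
s=vision.snapshot("top"); pickle.dump(s,open("top3.pkl","wb"))
q=r.sense(); print(q["time"],q["tool_pos"],q["tcp_rot"])
c=cv2.resize(s["img"][90:240,310:470],None,fx=4,fy=4,interpolation=cv2.INTER_CUBIC);cv2.imwrite("pics/pad3.png",cv2.convertScaleAbs(c,alpha=1.3,beta=15))
w=vision.snapshot("wrist"); cv2.imwrite("pics/w3.png",w["img"]); pickle.dump(w,open("w3.pkl","wb"))
```

```text
22.8833 [588.31853995 300.23417017 145.71682389] [-1.79965120e+02  2.47476874e-02  9.25654400e+01]
```

View pics/pad3.png

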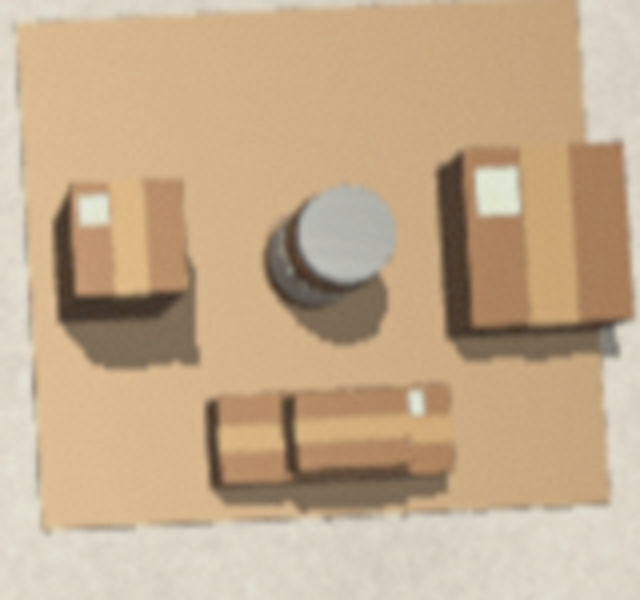

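View pics/w3.png

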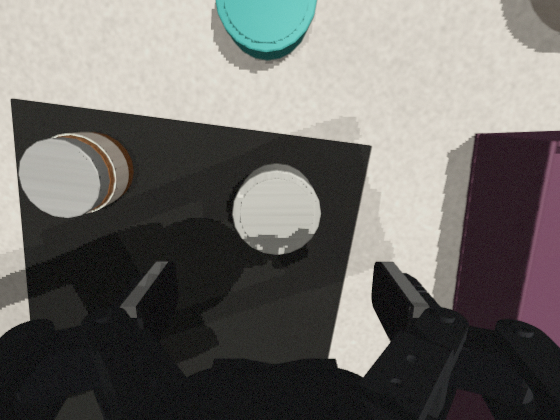

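The small carton sits on the long one, with its centre at about crop pixel (353,430). In the wrist view the tin lid is at (277,210), centred between the fingers.

Run:
```python
from h import *
s=pickle.load(open("top3.pkl","rb")); print(crop(s,[(353,430)],310,90,4,86))
print(ray(pickle.load(open("w3.pkl","rb")),(277,210),42))
```

```text
[[ 430.64327042 -197.75137471]]
[588.93268127 304.56225279]
```

step_arm([
  [[0,0,-30,0,0,0],[0,0,-60,0,0,0],[0,0,-90,0,0,0],[0,0,-108,0,0,0],[0,0,-114,0,0,0],[0,0,-115,0,0,0],[0,0,-115,0,0,0]],
])

```text
time: 23.52
tool_pos: [589.8, 300.7, 32.2]
tcp_rot: [179.9, -0.0, 92.5]
ft_force: [0.5, -1.0, -0.2]
finger_gap: 85.3
grip_force: 0.0
```

step_arm([
  [[0,0,0,0,0,0],[0,0,0,0,0,0],[0,0,0,0,0,0],[0,0,0,0,0,0],[0,0,0,0,0,0],[0,0,0,0,0,0],[0,0,0,0,0,0],[0,0,0,0,0,0],[0,0,0,0,0,0]],
], fingers=1, newtons=40)

```text
time: 24.27
tool_pos: [590.3, 301.4, 33.1]
tcp_rot: [179.8, -0.1, 92.6]
ft_force: [0.0, -0.1, 8.1]
finger_gap: 60.5
grip_force: 43.8
```

step_arm([
  [[0,0,8,0,0,0],[0,0,25,0,0,0],[0,0,50,0,0,0],[0,0,80,0,0,0],[0,0,110,0,0,0],[-1,-8,135,0,0,0],[-2,-23,148,0,0,0],[-4,-48,150,0,0,0],[-6,-80,150,0,0,0],[-9,-115,150,0,0,0],[-12,-150,150,0,0,0],[-14,-185,150,0,0,0]],
])

```text
time: 25.27
tool_pos: [574.0, 114.5, 181.1]
tcp_rot: [179.9, -0.0, 92.6]
ft_force: [-0.0, -0.5, -1.4]
finger_gap: 61.3
grip_force: 43.8
```

step_arm([
  [[-3,-36,0,0,0,0],[-6,-72,0,0,0,0],[-9,-108,0,0,0,0],[-12,-144,0,0,0,0],[-14,-180,0,0,0,0],[-17,-216,0,0,0,0],[-20,-252,0,0,0,0],[-22,-288,0,0,0,0],[-25,-320,0,0,0,0],[-27,-350,0,0,0,0],[-29,-375,0,0,0,0],[-31,-395,0,0,0,0]],
])

```text
time: 26.27
tool_pos: [543.0, -281.6, 181.0]
tcp_rot: [180.0, 0.0, 92.5]
ft_force: [-0.1, -0.8, -1.7]
finger_gap: 61.0
grip_force: 43.8
```

step_arm([
  [[-1,-14,0,0,0,0],[-2,-25,-8,0,0,0],[-2.7,-32,-25,0,0,0],[-2.7,-34.5,-50,0,0,0],[-2.7,-34.5,-70,0,0,0],[-2.7,-34.5,-83,0,0,0],[-2.7,-34.5,-89,0,0,0],[-2.7,-34.5,-92,0,0,0],[-2.7,-34.5,-93.5,0,0,0],[-2.7,-34.5,-94.5,0,0,0],[-2.7,-34.5,-94.5,0,0,0]],
])

```text
time: 27.18
tool_pos: [541.2, -313.5, 88.8]
tcp_rot: [180.0, 0.0, 92.6]
ft_force: [-9.5, 5.3, 16.3]
finger_gap: 60.8
grip_force: 45.8
```

Contact is made, so I'll release, rise and retreat to the robot's side.

step_arm([
  [[0,0,0.5,0,0,0],[0,0,0.5,0,0,0],[0,0,0.5,0,0,0],[0,0,0.5,0,0,0],[0,0,0.5,0,0,0],[0,0,0.5,0,0,0],[0,0,0.5,0,0,0],[0,0,0.5,0,0,0]],
], fingers=-1)

```text
time: 27.85
tool_pos: [540.7, -313.8, 86.0]
tcp_rot: [-180.0, -0.0, 92.6]
ft_force: [-0.6, -0.6, 0.1]
finger_gap: 85.6
grip_force: 0.0
```

step_arm([
  [[0,0,10,0,0,0],[0,0,40,0,0,0],[0,0,80,0,0,0],[0,0,120,0,0,0],[-30,-20,140,0,0,0],[-60,-40,140,0,0,0],[-90,-60,140,0,0,0],[-120,-80,140,0,0,0],[-150,-100,140,0,0,0],[-180,-120,140,0,0,0],[-210,-140,140,0,0,0],[-210,-140,140,0,0,0]],
])

```text
time: 28.85
tool_pos: [325.8, -457.1, 227.1]
tcp_rot: [-179.9, 0.1, 92.3]
ft_force: [0.4, 0.5, 0.7]
finger_gap: 85.5
grip_force: 0.0
```

Run:
```python
from bench import r, vision
import cv2, pickle, numpy as np
s=vision.snapshot("top"); pickle.dump(s,open("top4.pkl","wb"))
c=cv2.resize(s["img"][85:235,145:475],(792,360),interpolation=cv2.INTER_CUBIC)
t=vision.snapshot("scene")["img"][170:405,130:400]
c=np.vstack([cv2.convertScaleAbs(c,alpha=1.3,beta=15),cv2.resize(t,(792,235*1))[:235]])
cv2.imwrite("pics/f.png",c); print(r.sense()["tool_pos"])
```

```text
[ 329.76374123 -454.64042735  226.95987987]
```

View pics/f.png

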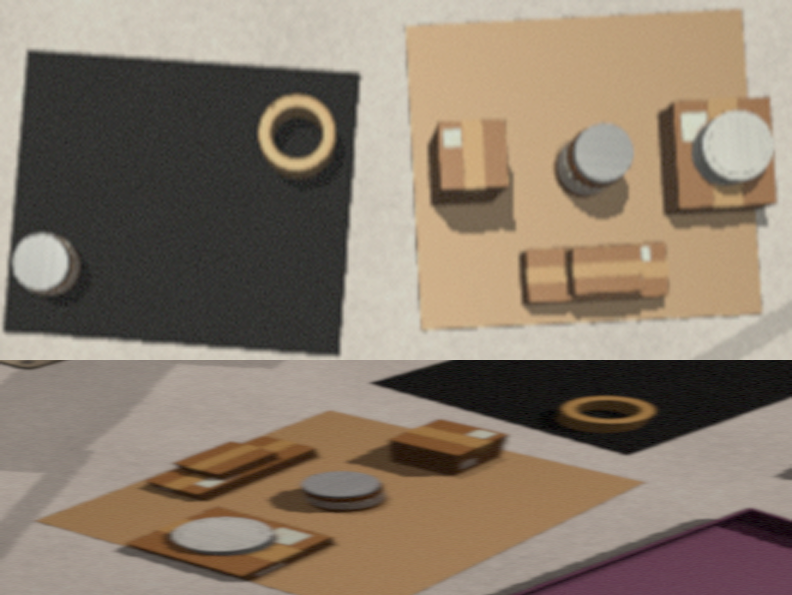

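The tin is on the wide parcel at crop pixel (735,147). Everything else stands in place, and the roll and short jar haven't moved. I'll check the tin's offset and then hand in.

Run:
```python
from h import *
from bench import r
s=pickle.load(open("top4.pkl","rb")); t=crop(s,[(735,147)],145,85,2.4,98)[0]; d=np.hypot(*(t-[540.8,-313.8])); print(t,d)
if d<8: print(r.hand_in())
```

```text
[ 538.33761931 -310.44575801] 4.161040491131401
the job is handed in; nothing more can be done
None
```

The order is made up on the pad and handed in: by camera the jar, both cartons and the tin are within about 5 mm of their targets, and the parcels, short jar and tape roll look unmoved. No verdict came back from the judge.

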